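# Load the guarded hand press and hold its lever down

### The arm

A 7-joint arm with a two-finger parallel gripper is mounted at the origin on a cart in front of the work surface, level with it; the furniture and walls round the work are solid. World frame = base frame: x ahead of the robot, y to its left, z up, the work surface at z = 0. Lengths are in m, angles in rad, forces in N, time in s.
With the tool pointing down it reaches from about 0.35 to 0.9 m from the base axis. Payload 8.1 kg.
Tool frame: the origin (TCP) lies between the finger pads; the fingertips stand 19 mm ahead of it and the grasp point (between the pads) is the TCP (bot.finger_overhang is the distance from the TCP to the fingertips, in m); y points along the fingers, x is the direction in which the jaws open and shut, and the axes are right-handed (so a half turn about y gives the same grasp; the last joint's range is limited). The gripper opens to 85 mm and grips with 20 to 120 N. Pads are 22 mm wide; open, the fingers measure 114 mm over their backs; the gripper's body (76 mm by 85 mm) begins 54 mm behind the grasp point. The pads swing forward as they close: fully open they stand 13 mm farther back than shut.
Start: joints at [1.156, 0.434, 0.025, 1.573, -0.012, 1.134, -0.075], TCP at [0.192, -0.595, 0.25] pointing down, gripper open.
Joint ranges: [-2.62, 2.62], [-0.44, 2.09], [-1.27, 1.32], [0.08, 2.57], [-1.32, 4.46], [0.12, 2], [-2.74, 2.74]. Speed limits (rad/s): [2.22, 2.22, 3.01, 3.01, 3.14, 3.14, 3.14].

### API

Orientations are given as [roll, pitch, yaw] about the fixed x, y, z axes, in that order (R = Rz(yaw) Ry(pitch) Rx(roll)).
In Python, from rig import bot gives the robot as it stands.
- The arm moves only by the shell command python3 -m handwheel 'ROWS' [FORCE]. ROWS is text: rows parted by semicolons, each of 5 numbers parted by spaces: the shift along the tool's x, y, z in units of 30 mm (1.0 is 30 mm), then the turn about the tool's y in units of 6 degrees (1.0 is 6 degrees), then the gripper's target within -1 to 1 (shut at 1, half-way at 0, fully open at -1). In form: x y z roll grip; .... A call has 1 to 12 rows; each row shifts and turns the commanded pose from where the row before left it, along the tool's axes as they then stand; what a row does not reach is not made up. A row lasts 1/12 s, in which the tool goes at most 41.7 mm and 7.16 degrees, less where a joint would pass 70% of its speed; a pose out of reach is approached as far as the arm can. A call is refused whole if a number of a shift passes 1 or a number of a turn 1, either way. A call with a gripper value outside its range is refused whole. The fingers move at their own pace and stop on an object; FORCE is the grip in N (left out, the last holds). Time passes only in rows, so rows that do not move let the fingers close. It gives the time, the measured TCP pose, the force and the opening at its end, in the units of the state.
- bot.read_state(): the state, without advancing time (a new reading comes with each control period).
- bot.grab_frame(name): name is "scene" or "top" or "wrist"; returns a dict with "img" (384x512x3 uint8, blue, green, red), "fx", "fy", "cx", "cy" (pixels), "D" ([k1, k2, p1, p2, k3] as OpenCV has them; the pictures are not rectified), "eye" and "attitude" of the camera in the world; the wrist camera has in their place "tool_from_camera" (4x4, takes a point from camera to tool coordinates, whose origin is the TCP and whose axes are the tool frame's). Camera axes: x right, y up, looking along -z (the intrinsics and any distortion apply to the point x, -y, -z); pixel columns grow to the right and rows downward; lengths in m; the calibration is good to about 2 mm. A picture is of the moment at which its call begins: read the wrist's pose just before it. There is no depth.
- bot.close_job(): hands the job in, once; it reports no verdict.
The state is a dict: "clock": time; "joint_positions": joint angles; "joint_vel": joint speeds; "joint_torque": joint torques, N m; "ee_pos": TCP position; "ee_rot": TCP orientation; "ft_force": force on the tool from outside, world axes, zero at the start; "moment": the same for the moment, N m; "opening": finger opening in m.
Only numpy, scipy, OpenCV 4.12 (cv2) and the standard library are available. Lean on these libraries where they do the work, as an engineer would, in place of code of your own. Each camera call takes 0.05 s, during which the arm holds its last target. There are 200 camera calls.

### The job

The resin plate lies in the nest of the bench press's loading carriage. With the fingertips push the carriage by its upright push plate along the channel until it is fully home against the stop, then reach down through the window of the guard and press the lever's paddle all the way down, without touching the guard. Keep it pressed down: the program finishes while holding the lever down; nothing is to be picked up and the things standing around are to be left where they are.

Things in the scene. Friction and masses are not known exactly. Their poses are not given: they have to be found in the camera images.
- press: Fixed grey bench press. Origin on the worktop (z = 0) below the press foot; x axis into the press (the way the carriage goes home), y to the left, z up. Base 10 mm thick. A channel between two steel rails (inner faces y = +-35 mm, tops 20 mm above the worktop) runs along x at y = 0 from x = -165 mm to a steel stop at x = +35 mm.
- guard: White sheet-metal hood over the press, fixed to it, same frame as the press: x -45 to +55 mm, y -160 to +90 mm, flat top 84 mm above the worktop. Its front has a mouth 96 mm wide and 50 mm high for the carriage; its top has the window. Must not be touched.
- window (a point): Centre of the square window in the guard's top, 85 mm above the worktop; clear opening 73 x 73 mm with sides along the press's x and y and a black rubber edge trim. In the press's frame at x +5, y -110 mm.
- paddle: Black ribbed paddle 46 x 46 x 8 mm at the free end of the lever, under the window. Origin at the centre of its top face (the face to press), 68 mm above the worktop at rest, z axis out of that face. It moves down 20 mm from rest to fully down, tilting by 0.11 rad on the way.
- lever (a joint): Lever angle, rad: 0 at rest (up), grows as the paddle is pressed down, 0.11 at its hard stop. The pivot is 185 mm from the paddle's centre towards the press's +y. A spring lifts it back: about 3 N at the paddle to start, about 6 N fully down with the plate below the foot.
- press_foot: Sprung rubber press foot (20 mm ball end) hanging below the lever inside the guard. Origin at its lowest point, 31 mm above the worktop at rest. It comes down on the middle of the plate when the lever is pressed and gives by up to 8 mm.
- carriage: Loose aluminium carriage, about 0.2 kg, in the channel, underside 10 mm above the worktop. Origin: underside, below the centre of its plate nest; axes as the press's. Runs from x -85 to +35 mm, 66 mm wide. Upright push plate across its near end: 50 mm wide, near face at x -85 mm, top 50 mm above the underside. Starts 40 to 70 mm out; home: far end on the stop, origin at x 0, y 0 of the press.
- plate_lo: Pale resin fixture plate 50 x 52 x 11 mm with four holes, lying loose in the nest of the carriage (6 mm above the carriage's underside). Origin at the centre of its underside. Leave it there.
- white_vial: Bystander: white-capped vial, 27 mm across, 52 mm tall, loose on the worktop to the right in front of the press. Origin at the centre of its underside.
- spare_plate: Bystander: a second resin plate like the first, 50 x 52 x 11 mm, loose on the worktop left in front of the press. Origin at the centre of its underside.
- beaker: Bystander: glass beaker 66 mm across, 69 mm tall, standing loose left of the press. Origin at the centre of its underside.
Things that resemble listed ones, but are neither listed nor needed, are in the scene too. What is shaped like the plate_lo but green is not meant.

How it is judged:
By the outcome, as a careful person would: the job done as asked, in the order asked, and still so for the second after the job is handed in, while the arm keeps its last pose, push and grip.
It also fails if it takes over 42 s, if anything falls off the work surface, if the arm or the gripper's body presses on something with over 40 N, if the wrist force passes 120 N, or if a joint passes its speed limit or range.

## Working session

There is one attempt and no reset: what is moved stays moved. The work goes in short steps, Python scripts to look and compute and a shell command to move; the robot and the scene stay as the last step left them, time stands still between calls to the robot, and variables do not carry over. Pictures are saved under pics/ and viewed, about 8 in all and at most 12, crops included, and the job is handed in when it is done.

```bash
ls; mkdir -p pics; python3 - <<'E'
from rig import bot
import cv2
s=bot.read_state();print({k:s[k] for k in('clock','ee_pos','ee_rot','ft_force','opening')},bot.finger_overhang)
for n in('scene','top'):
    f=bot.grab_frame(n);cv2.imwrite(f'pics/{n}0.png',f['img']);print(n,{k:v for k,v in f.items() if k!='img'})
a=cv2.imread('pics/scene0.png');b=cv2.imread('pics/top0.png')
cv2.imwrite('pics/top0b.png',cv2.resize(b,(800,600),interpolation=cv2.INTER_CUBIC))
E
```

```text
pics
{'clock': 0.0, 'ee_pos': array([ 0.19153629, -0.59440999,  0.24949602]), 'ee_rot': array([-1.57093637,  0.00164961, -1.25906806]), 'ft_force': array([-0.53366287, -0.49717605,  0.03185176]), 'opening': 0.0855140669106645} 0.019
scene {'fx': 368.34050279160596, 'fy': 368.34050279160596, 'cx': 251.2258806100812, 'cy': 186.9725795541181, 'D': array([-0.09426636,  0.        ,  0.        ,  0.        ,  0.        ]), 'eye': array([ 0.19383953, -0.54155869,  0.42900651]), 'attitude': array([ 1.13012405, -0.01521448, -0.52865571])}
top {'fx': 355.8687214813425, 'fy': 355.8687214813425, 'cx': 254.92777376129726, 'cy': 195.7463627130884, 'D': array([-0.08605213,  0.        ,  0.        ,  0.        ,  0.        ]), 'eye': array([0.55078354, 0.11845577, 0.92108016]), 'attitude': array([ 0.04890438,  0.0220182 , -1.5773973 ])}
```

View pics/top0b.png

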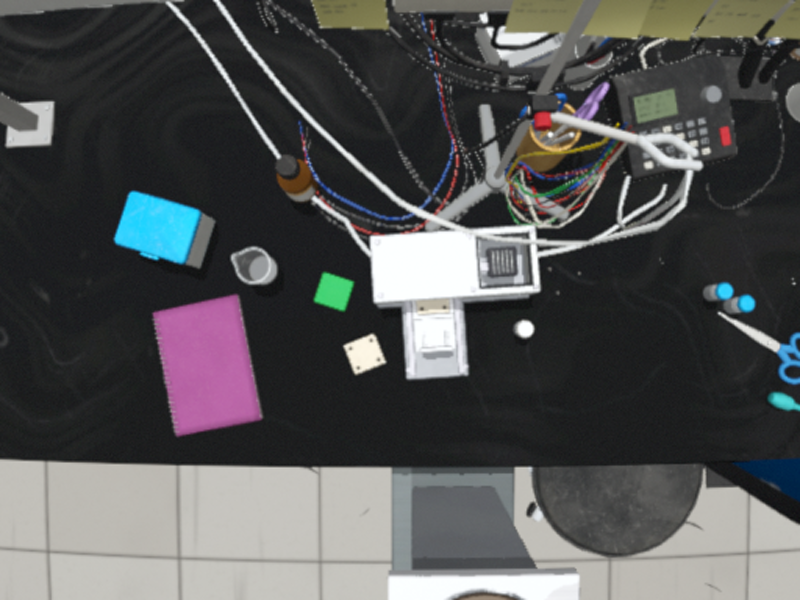

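View pics/scene0.png

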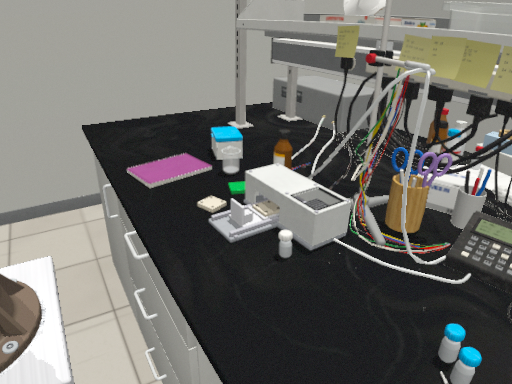

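```bash
python3 - <<'E'
import cv2
b=cv2.imread('pics/top0.png')[140:248,215:350]
cv2.imwrite('pics/crop.png',cv2.resize(b,None,fx=5.5,fy=5.5,interpolation=cv2.INTER_CUBIC))
E
```

```text
(no output)
```

View pics/crop.png

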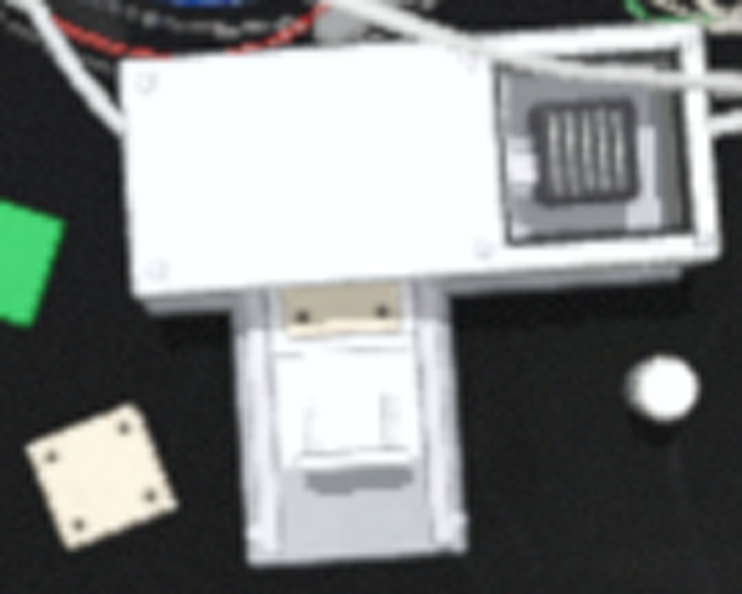

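```bash
cat > h.py <<'E'
import numpy as np, cv2
from scipy.spatial.transform import Rotation as R
from scipy.optimize import least_squares
def cam(f,Tw=None):
    if 'eye' in f: return R.from_euler('xyz',f['attitude']).as_matrix(),np.array(f['eye'])
    T=Tw@f['tool_from_camera']; return T[:3,:3],T[:3,3]
def toolT(s):
    T=np.eye(4);T[:3,:3]=R.from_euler('xyz',s['ee_rot']).as_matrix();T[:3,3]=s['ee_pos'];return T
def K(f): return np.array([[f['fx'],0,f['cx']],[0,f['fy'],f['cy']],[0,0,1.]])
def proj(f,P,Tw=None):
    A,e=cam(f,Tw); q=(np.atleast_2d(P)-e)@A@np.diag([1,-1,-1.])
    return cv2.projectPoints(q,np.zeros(3),np.zeros(3),K(f),f['D'])[0][:,0]
def back(f,uv,z,Tw=None):
    A,e=cam(f,Tw); n=cv2.undistortPoints(np.array(uv,float).reshape(-1,1,2),K(f),f['D'])[:,0]
    d=np.c_[n[:,0],-n[:,1],-np.ones(len(n))]@A.T
    return e+d*((z-e[2])/d[:,2])[:,None]
def w(p,P): # press pose x,y,yaw -> world
    c,s=np.cos(p[2]),np.sin(p[2]);P=np.atleast_2d(P);return np.c_[p[0]+c*P[:,0]-s*P[:,1],p[1]+s*P[:,0]+c*P[:,1],P[:,2]]
E
python3 - <<'E'
from h import *
from rig import bot
f=bot.grab_frame('top')
u=lambda a:np.array([215,140])+(np.array(a,float)+.5)/5.5-.5
O=np.array([[55,90,84],[-45,90,84],[-45,-160,84],[55,-160,84],[41.5,-73.5,85],[-31.5,-73.5,85],[-31.5,-146.5,85]])/1e3
I=u([[122,62],[135,297],[720,255],[705,28],[497,70],[508,245],[690,232]])
r=least_squares(lambda p:(proj(f,w(p,O))-I).ravel(),[.55,0,0]);p=r.x
print(p,np.degrees(p[2]),r.fun.reshape(-1,2).round(2))
inv=lambda q:(q[:,:2]-p[:2])@np.array([[np.cos(p[2]),-np.sin(p[2])],[np.sin(p[2]),np.cos(p[2])]])
print('pushplate top edge',inv(back(f,u([[300,463],[412,460],[356,467]]),.06)))
print('paddle',inv(back(f,u([[585,152]]),.068)), 'window', w(p,[.005,-.11,0]))
print('plate front edge',inv(back(f,u([[345,332]]),.027)))
print('vial',back(f,u([[662,387]]),.052),'spare',back(f,u([[100,477]]),.011))
for n,q in dict(bc=[-.165,-.035,.02],bl=[-.165,.035,.02]).items(): print(n,(proj(f,w(p,q))-[215,140])*5.5)
E
```

```text
[0.64779855 0.08612675 0.05435028] 3.1140413926533843 [[ 0.04  0.49]
 [ 0.12 -0.3 ]
 [-0.47  0.77]
 [-0.97  0.15]
 [ 1.06  0.24]
 [ 1.23 -0.89]
 [-1.03 -0.43]]
pushplate top edge [[-0.12160268  0.02380347]
 [-0.12329667 -0.02529672]
 [-0.12484865 -0.00059673]]
paddle [[ 0.00650261 -0.10920511]] window [[ 0.65876676 -0.02343921  0.        ]]
plate front edge [[-0.06427864 -0.0009665 ]]
vial [[ 0.55724896 -0.05775195  0.052     ]] spare [[0.51766134 0.19536569 0.011     ]]
bc [[430.16579401 544.92399313]]
bl [[277.69814296 554.21889398]]
```

```bash
python3 -m handwheel '0 0 0 0.82 1;0 0 0 0.82 1;0 0 0 0.82 1;0 0 0 0 1' 40; python3 -m handwheel '-0.9 0 0.44 0 1;-0.9 0 0.44 0 1;-0.9 0 0.44 0 1;-0.9 0 0.44 0 1;-0.9 0 0.44 0 1;-0.9 0 0.44 0 1;-0.9 0 0.44 0 1;-0.9 0 0.44 0 1;-0.9 0 0.44 0 1;-0.9 0 0.44 0 1;-0.9 0 0.44 0 1;-0.9 0 0.44 0 1'
```

```text
clock: 0.48
ee_pos: [0.1917, -0.5947, 0.25]
ee_rot: [-1.571, 0.001, -1.521]
ft_force: [-0.7, -0.5, -0.1]
opening: 0.0388
clock: 1.48
ee_pos: [0.3326, -0.2614, 0.2504]
ee_rot: [-1.571, -0.0, -1.513]
ft_force: [0.7, -0.6, 0.6]
opening: -0.0
```

```bash
python3 -m handwheel '-0.9 0 0.45 0 1;-0.9 0 0.45 0 1;-0.9 0 0.45 0 1;-0.9 0 0.45 0 1;-0.9 0 0.45 0 1;-0.9 0 0.45 0 1;-0.9 0 0.45 0 1;-0.9 0 0.45 0 1;-0.9 0 0.45 0 1;-0.9 0 0.45 0 1;-0.9 0 0.45 0 1;-0.9 0 0.45 0 1'; python3 - <<'E'
from h import *
from rig import bot
s=bot.read_state();f=bot.grab_frame('wrist');print(s['ee_pos'],s['ee_rot'],f['tool_from_camera'].round(3))
cv2.imwrite('pics/w1.png',cv2.resize(f['img'],(768,576),interpolation=cv2.INTER_CUBIC))
E
```

```text
clock: 2.48
ee_pos: [0.4769, 0.0708, 0.2503]
ee_rot: [-1.571, -0.0, -1.514]
ft_force: [0.1, 0.7, 0.5]
opening: 0.0001
[0.4769412  0.07083466 0.25033202] [-1.57057932e+00 -2.59433240e-04 -1.51363356e+00] [[ 1.     0.     0.     0.   ]
 [ 0.     0.276 -0.961 -0.123]
 [-0.     0.961  0.276  0.07 ]
 [ 0.     0.     0.     1.   ]]
```

View pics/w1.png

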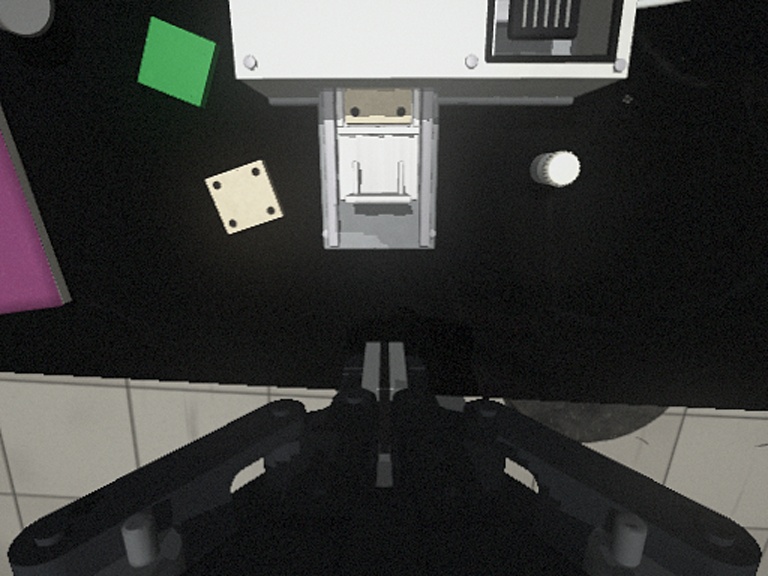

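```bash
python3 - <<'E'
from h import *
from rig import bot
s=bot.read_state();T=toolT(s);f=bot.grab_frame('wrist')
u=lambda a:(np.array(a,float)+.5)/1.5-.5
O=np.array([[-45,90,84],[-45,-160,84],[-31.5,-73.5,85],[-31.5,-146.5,85]])/1e3
I=u([[235,80],[632,78],[488,62],[616,62]])
r=least_squares(lambda p:(proj(f,w(p,O),T)-I).ravel(),[.65,.086,0.05]);p=r.x
print(p,r.fun.reshape(-1,2).round(2))
inv=lambda q:(q[:,:2]-p[:2])@np.array([[np.cos(p[2]),-np.sin(p[2])],[np.sin(p[2]),np.cos(p[2])]])
print('push top',inv(back(f,u([[345,202],[417,201]]),.06,T)),'tcp',inv(s['ee_pos'][None]))
print('paddle',inv(back(f,u([[543,38]]),.068,T)))
print('vial',back(f,u([[562,168]]),.052,T))
print('channel end',inv(back(f,u([[325,248],[434,248]]),.02,T)))
E
```

```text
[0.64959758 0.09173418 0.05978778] [[ 2.08  1.01]
 [-2.99  3.12]
 [ 4.58 -2.63]
 [-3.7  -2.14]]
push top [[-0.12243781  0.02535296]
 [-0.12156612 -0.02839697]] tcp [[-0.17138289 -0.00435989]]
paddle [[-0.01530042 -0.10841817]]
vial [[ 0.56054125 -0.05094825  0.052     ]]
channel end [[-0.16429126  0.04749919]
 [-0.16400421 -0.04706569]]
```

```bash
python3 -m handwheel '-0.13 0.8 0 0 1;0 0.92 0 0 1;0 0.95 0 0 1;0 0.95 0 0 1;0 0.95 0 0 1;0 0.95 0 0 1;0 0.95 0 0 1;0 0 0 0 1'; python3 - <<'E'
from h import *
from rig import bot
f=bot.grab_frame('wrist')
I=np.eye(4)
for z in(.0,.012):
  for h in(-.019,0,.02,.03,.04,.05):print(z,h,(proj(f,[[.011,-h,z],[.05,-h,z]],I)*1.5).round())
cv2.imwrite('pics/w2.png',cv2.resize(f['img'],(768,576),interpolation=cv2.INTER_CUBIC))
E
```

```text
clock: 3.25
ee_pos: [0.4733, 0.0721, 0.0521]
ee_rot: [-1.578, -0.001, -1.514]
ft_force: [-0.4, -0.1, -0.1]
opening: 0.0002
0.0 -0.019 [[412. 364.]
 [515. 364.]]
0.0 0 [[416. 390.]
 [532. 390.]]
0.0 0.02 [[421. 425.]
 [556. 425.]]
0.0 0.03 [[424. 447.]
 [571. 447.]]
0.0 0.04 [[428. 474.]
 [589. 474.]]
0.0 0.05 [[433. 506.]
 [611. 506.]]
0.012 -0.019 [[413. 335.]
 [518. 335.]]
0.012 0 [[416. 357.]
 [536. 357.]]
0.012 0.02 [[422. 388.]
 [561. 388.]]
0.012 0.03 [[425. 408.]
 [577. 407.]]
0.012 0.04 [[429. 431.]
 [596. 431.]]
0.012 0.05 [[435. 460.]
 [619. 459.]]
```

View pics/w2.png

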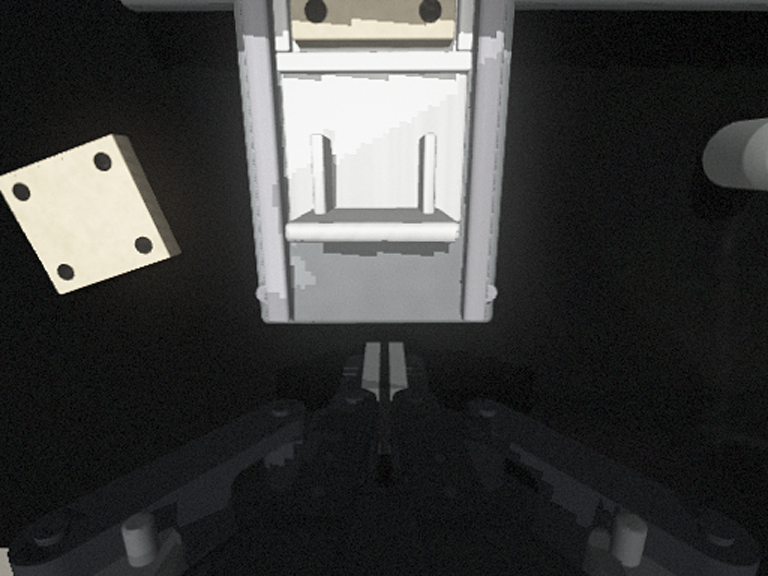

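```bash
python3 -m handwheel '0 0 0.5 0 1;0 0 0.4 0 1;0 0 0.2 0 1;0 0 0.2 0 1;0 0 0.2 0 1;0 0 0.2 0 1;0 0 0.2 0 1;0 0 0.2 0 1;0 0 0.1 0 1;0 0 0.1 0 1;0 0 0.1 0 1'; python3 -m handwheel '0 0 0.05 0 1;0 0 0.05 0 1;0 0 0.05 0 1;0 0 0 0 1'
```

```text
clock: 4.22
ee_pos: [0.5483, 0.0773, 0.0561]
ee_rot: [-1.571, -0.0, -1.517]
ft_force: [-2.9, 0.2, 2.2]
opening: -0.0001
clock: 4.55
ee_pos: [0.5532, 0.0776, 0.0562]
ee_rot: [-1.57, 0.0, -1.517]
ft_force: [0.4, 0.4, -0.1]
opening: -0.0002
```

```bash
for i in 1 2 3; do python3 -m handwheel '0 0 0.06 0 1;0 0 0.04 0 1;0 0 0 0 1' | egrep 'ee_pos|ft'; done
```

```text
ee_pos: [0.554, 0.0775, 0.0559]
ft_force: [-7.5, -0.5, 5.6]
ee_pos: [0.5541, 0.0774, 0.0555]
ft_force: [-16.5, -0.7, 10.7]
ee_pos: [0.5542, 0.0774, 0.0549]
ft_force: [-26.3, -0.9, 16.9]
```

```bash
python3 -m handwheel '0 0 -0.1 0 1;0 0 -0.1 0 1;0 0 -0.2 0 1;0 0 -0.4 0 1;0 0 -0.6 0 1;0 0 -0.6 0 1;0 -0.9 0 0 1;0 -0.95 0 0 1;0 -0.95 0 0 1;0 -0.95 0 0 1;0 0 0 0 1'; python3 - <<'E'
from h import *
from rig import bot
s=bot.read_state();f=bot.grab_frame('wrist');t=bot.grab_frame('top')
cv2.imwrite('pics/w3.png',f['img']);cv2.imwrite('pics/top3.png',t['img']);np.save('pics/w3.npy',toolT(s))
cv2.imwrite('pics/w3b.png',cv2.resize(f['img'][:240,100:460],None,fx=2.2,fy=2.2,interpolation=cv2.INTER_CUBIC))
E
```

```text
clock: 6.22
ee_pos: [0.5053, 0.0759, 0.1742]
ee_rot: [-1.561, 0.001, -1.517]
ft_force: [1.2, -0.3, 1.0]
opening: -0.0002
```

View pics/w3b.png

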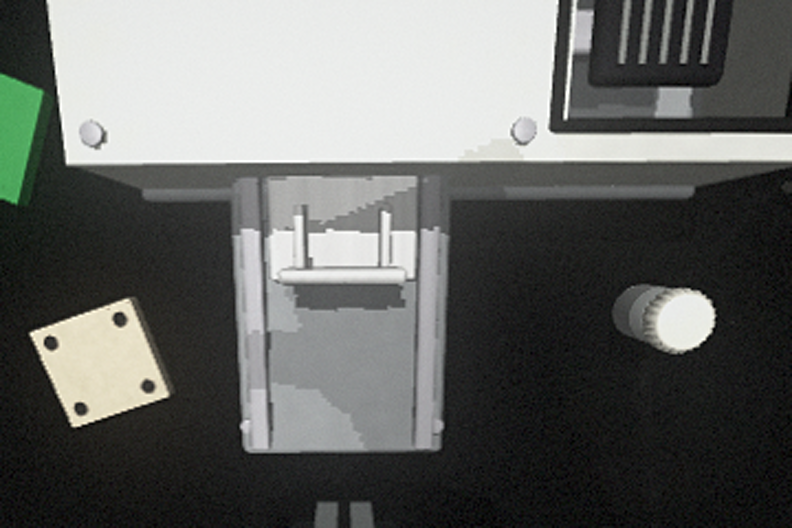

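```bash
python3 - <<'E'
from h import *
from rig import bot
f=bot.grab_frame('wrist');T=np.load('pics/w3.npy')
u=lambda a:np.array([100,0])+(np.array(a,float)+.5)/2.2-.5
yaw=.054;c,s=np.cos(yaw),np.sin(yaw);M=np.array([[c,-s],[s,c]])
for n,px,z in[('guardfront x-45 y90',[66,164],.084),('guardfront mid',[400,162],.084),('rail end x-165 y35ish',[[250,449],[433,449]],.02),('push -85 y+-25',[[275,280],[408,280]],.06),('window left/front inner -31.5,-73.5',[567,119],.085),('paddle nearleft -23+5,-87',[592,84],.068),('paddle nr right',[724,82],.068)]:
    q=back(f,u(px),z,T);print(n,((q[:,:2]-[.649,.088])@M).round(4).tolist())
E
```

```text
guardfront x-45 y90 [[-0.045, 0.0869]]
guardfront mid [[-0.0446, -0.0231]]
rail end x-165 y35ish [[-0.1637, 0.0407], [-0.1637, -0.0475]]
push -85 y+-25 [[-0.0831, 0.0218], [-0.0831, -0.0292]]
window left/front inner -31.5,-73.5 [[-0.0318, -0.0764]]
paddle nearleft -23+5,-87 [[-0.0173, -0.0896]]
paddle nr right [[-0.0165, -0.135]]
```

```bash
python3 -m handwheel '0.5 -0.9 0.2 0 1;0.9 0 0.4 0 1;0.9 0 0.4 0 1;0.9 0 0.4 0 1;0.45 0 0.2 0 1;0 0 0 0 1;0 0 0 0 1'; python3 - <<'E'
from h import *
from rig import bot
s=bot.read_state();f=bot.grab_frame('wrist');print(s['ee_pos'],s['ee_rot'])
cv2.imwrite('pics/w4.png',f['img']);np.save('pics/w4.npy',toolT(s))
cv2.imwrite('pics/w4b.png',cv2.resize(f['img'],(768,576),interpolation=cv2.INTER_CUBIC))
E
```

```text
clock: 6.95
ee_pos: [0.5552, -0.0321, 0.1944]
ee_rot: [-1.573, 0.001, -1.518]
ft_force: [1.0, 0.2, -0.4]
opening: 0.0002
[ 0.55520722 -0.03214784  0.19438218] [-1.57280233e+00  6.04242192e-04 -1.51813782e+00]
```

View pics/w4b.png

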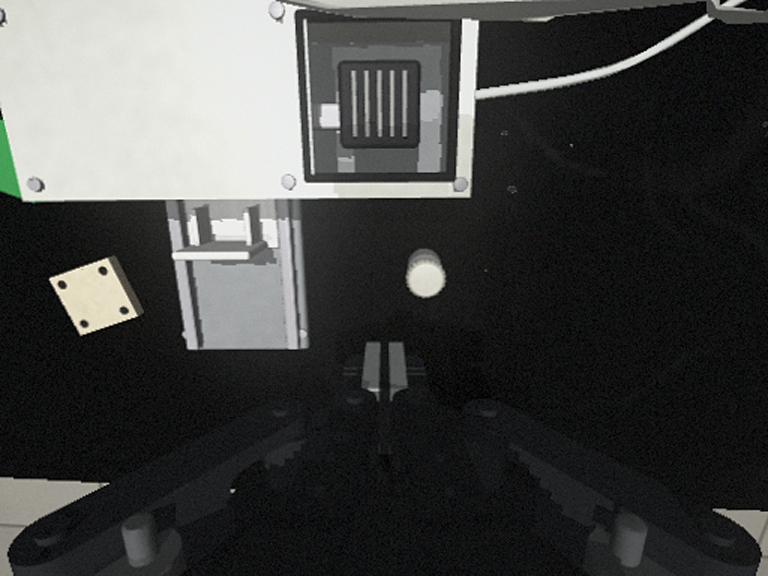

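```bash
python3 - <<'E'
from h import *
from rig import bot
f=bot.grab_frame('wrist');T=np.load('pics/w4.npy');t=bot.grab_frame('top')
u=lambda a:np.array([215,140])+(np.array(a,float)+.5)/5.5-.5
for h in(.09,.12,.15,.18,.21,.25,.3,.35,.4):
    q=back(t,u([[400,12],[500,50],[590,70],[700,82]]),h);print(h,(proj(f,q,T)*1.5).round().tolist(),q[2].round(3))
v=lambda a:(np.array(a,float)+.5)/1.5-.5
W=np.array([[-31.5,-73.5,85],[-31.5,-146.5,85],[41.5,-146.5,85],[41.5,-73.5,85],[-45,-160,84],[55,-160,84]])/1e3
I=v([[312,173],[450,174],[455,22],[307,22],[471,197],[479,20]])
r=least_squares(lambda p:(proj(f,w(p,W[:5]),T)-I[:5]).ravel(),[.65,.086,0.05]);p=r.x
print(p,r.fun.reshape(-1,2).round(1).tolist(),'win',w(p,[.005,-.11,0]))
print('window',back(f,v([[381,98]]),.085,T),'paddle',back(f,v([[380,104]]),.068,T))
E
```

```text
0.09 [[207.0, -45.0], [298.0, 1.0], [377.0, 27.0], [472.0, 45.0]] [ 0.693 -0.022  0.09 ]
0.12 [[172.0, -65.0], [274.0, -13.0], [363.0, 16.0], [469.0, 36.0]] [ 0.688 -0.017  0.12 ]
0.15 [[123.0, -92.0], [242.0, -32.0], [344.0, 1.0], [466.0, 25.0]] [ 0.682 -0.012  0.15 ]
0.18 [[51.0, -132.0], [194.0, -60.0], [316.0, -21.0], [460.0, 7.0]] [ 0.677 -0.007  0.18 ]
0.21 [[-66.0, -197.0], [117.0, -106.0], [271.0, -56.0], [452.0, -20.0]] [ 0.672 -0.001  0.21 ]
0.25 [[-404.0, -381.0], [-107.0, -237.0], [140.0, -157.0], [427.0, -100.0]] [0.665 0.005 0.25 ]
0.3 [[1915539.0, 1117853.0], [7687.0, 5027.0], [-671.0, -666.0], [150.0, -948.0]] [0.657 0.014 0.3  ]
0.35 [[1305.0, 600.0], [1131.0, 513.0], [912.0, 453.0], [582.0, 404.0]] [0.648 0.022 0.35 ]
0.4 [[879.0, 344.0], [776.0, 291.0], [671.0, 259.0], [530.0, 235.0]] [0.64  0.031 0.4  ]
[0.64969349 0.08433608 0.05287688] [[1.2, 0.5], [-1.1, -0.2], [-0.4, -0.7], [0.0, -0.6], [0.3, 1.3]] win [[ 0.66050025 -0.02524592  0.        ]]
window [[ 0.66179672 -0.02522649  0.085     ]] paddle [[ 0.661339   -0.02455557  0.068     ]]
```

```bash
python3 -m handwheel '0 -0.9 -0.9 0 1;0 -0.9 -0.9 0 1;0 0 0 0 1;0 0 0 0 1'|grep ee_; cat > g.py <<'E'
import sys
from h import *
from rig import bot
n=sys.argv[1];s=bot.read_state();f=bot.grab_frame('wrist');np.save(f'pics/{n}.npy',toolT(s));cv2.imwrite(f'pics/{n}.png',f['img'])
E
python3 g.py A; python3 -m handwheel '0 -0.9 0.5 0 1;0 -0.9 0.5 0 1;0 -0.9 0.5 0 1;0 -0.9 0.5 0 1;0 0 0 0 1;0 0 0 0 1'|grep ee_; python3 g.py C
python3 - <<'E'
import cv2,numpy as np
r=lambda a,s:cv2.resize(a,s,interpolation=cv2.INTER_CUBIC)
A=cv2.imread('pics/A.png')[0:150,150:350];C=cv2.imread('pics/C.png')[0:150,150:350];S=cv2.imread('pics/scene0.png')[40:265,230:450]
T=cv2.imread('pics/top3.png')[130:205,270:370]
cv2.imwrite('pics/comb.png',np.vstack([np.hstack([r(A,(400,300)),r(C,(400,300))]),np.hstack([r(S,(400,300)),r(T,(400,300))])]))
E
```

```text
ee_pos: [0.5014, -0.0338, 0.2513]
ee_rot: [-1.568, -0.001, -1.515]
ee_pos: [0.5631, -0.0307, 0.3575]
ee_rot: [-1.57, 0.001, -1.516]
```

View pics/comb.png

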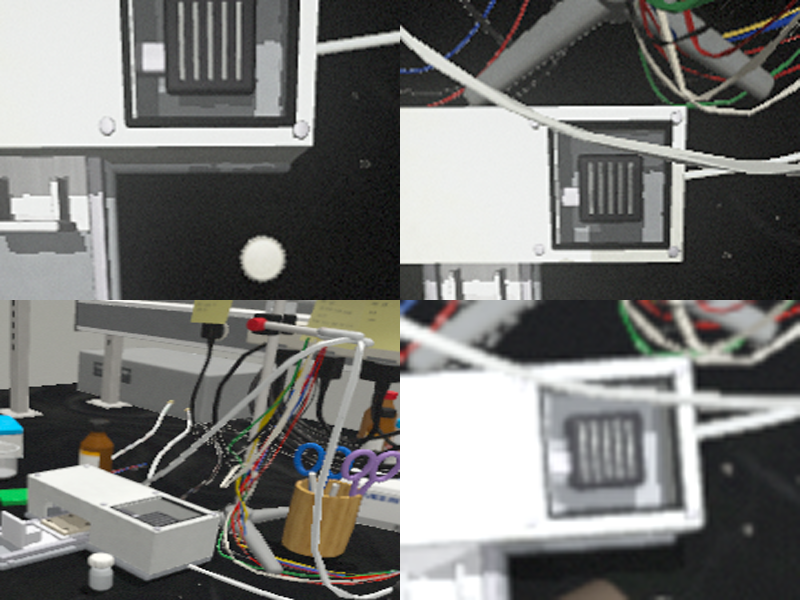

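```bash
python3 - <<'E'
from h import *
from rig import bot
f=bot.grab_frame('wrist');T=np.load('pics/C.npy');t=bot.grab_frame('top');sc=bot.grab_frame('scene')
for p in [(560,126),(600,138),(650,150),(700,161),(750,168)]:
  print(p)
  for h in(.12,.15,.18,.21,.25):
    q=back(f,[150+(p[0]-400)/2,p[1]/2],h,T)
    a=proj(sc,q)[0];b=proj(t,q)[0]
    print(h,q[0].round(3),'scene comb',round((a[0]-230)*1.818),round(300+(a[1]-40)*1.333),'top comb',round(400+(b[0]-270)*4),round(300+(b[1]-130)*4))
E
python3 - <<'E'
import cv2
S=cv2.imread('pics/scene0.png')[60:220,270:450]
cv2.imwrite('pics/sc.png',cv2.resize(S,None,fx=3.636/1,fy=3.636,interpolation=cv2.INTER_CUBIC))
E
```

```text
(560, 126)
0.12 [0.691 0.007 0.12 ] scene comb 164 479 top comb 565 383
0.15 [0.686 0.004 0.15 ] scene comb 165 462 top comb 578 382
0.18 [0.682 0.002 0.18 ] scene comb 165 445 top comb 592 381
0.21 [ 0.677 -0.001  0.21 ] scene comb 166 428 top comb 607 380
0.25 [ 0.67  -0.005  0.25 ] scene comb 167 403 top comb 629 379
(600, 138)
0.12 [ 0.686 -0.017  0.12 ] scene comb 174 485 top comb 608 392
0.15 [ 0.681 -0.018  0.15 ] scene comb 174 468 top comb 619 391
0.18 [ 0.677 -0.019  0.18 ] scene comb 174 450 top comb 631 390
0.21 [ 0.673 -0.02   0.21 ] scene comb 174 431 top comb 643 388
0.25 [ 0.667 -0.021  0.25 ] scene comb 174 406 top comb 662 386
(650, 150)
0.12 [ 0.681 -0.048  0.12 ] scene comb 189 493 top comb 662 401
0.15 [ 0.677 -0.046  0.15 ] scene comb 188 475 top comb 670 399
0.18 [ 0.673 -0.044  0.18 ] scene comb 187 456 top comb 679 397
0.21 [ 0.669 -0.043  0.21 ] scene comb 186 436 top comb 689 395
0.25 [ 0.664 -0.04   0.25 ] scene comb 185 409 top comb 703 392
(700, 161)
0.12 [ 0.676 -0.079  0.12 ] scene comb 205 501 top comb 717 408
0.15 [ 0.673 -0.074  0.15 ] scene comb 203 482 top comb 722 406
0.18 [ 0.669 -0.07   0.18 ] scene comb 201 462 top comb 728 404
0.21 [ 0.665 -0.066  0.21 ] scene comb 199 441 top comb 735 402
0.25 [ 0.661 -0.06   0.25 ] scene comb 196 413 top comb 745 398
(750, 168)
0.12 [ 0.674 -0.11   0.12 ] scene comb 224 510 top comb 771 412
0.15 [ 0.671 -0.103  0.15 ] scene comb 221 489 top comb 774 410
0.18 [ 0.667 -0.096  0.18 ] scene comb 217 468 top comb 777 408
0.21 [ 0.664 -0.089  0.21 ] scene comb 214 446 top comb 781 405
0.25 [ 0.659 -0.08   0.25 ] scene comb 208 417 top comb 786 401
```

View pics/sc.png

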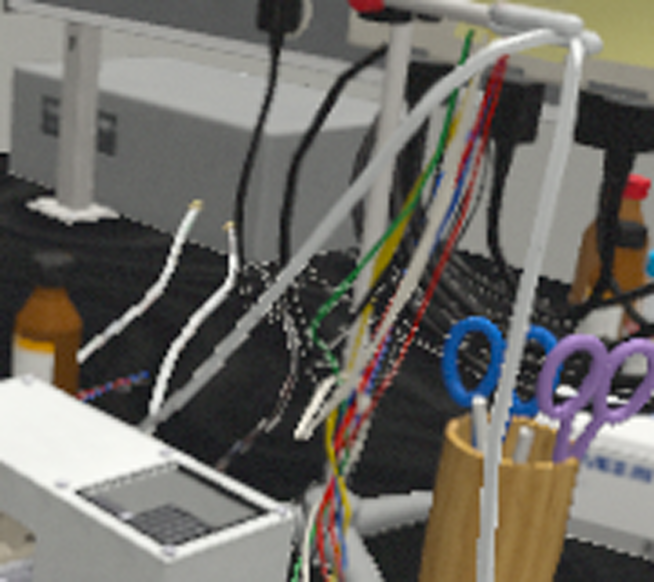

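```bash
cat > ok.py <<'E'
import sys,numpy as np
from rig import bot
s=bot.read_state();F=s['ft_force'];print(round(s['clock'],2),s['ee_pos'].round(4),round(s['ee_rot'][2],4),F.round(1))
sys.exit(int(np.linalg.norm(F)>5))
E
python3 -m handwheel '0 0.9 0 0 1;0 0.9 0 0 1;0 0.9 0 0 1;0 0.9 0 0 1;0 0.9 0 0 1;0 0.9 0 0 1;0 0.9 0 0 1;0 0.9 0 0 1;0 0.3 0 0 1;0 0 0 0 1;0 0 0 0 1' >/dev/null; python3 ok.py &&
python3 -m handwheel '0 0 0.2 0 1;0 0 0.2 0 1;0 0 0 0 1' >/dev/null; python3 ok.py &&
python3 -m handwheel '0 0 0.2 0 1;0 0 0.1 0 1;0 0 0 0 1' >/dev/null; python3 ok.py &&
python3 -m handwheel '0 0 0.2 0 1;0 0 0.1 0 1;0 0 0 0 1' >/dev/null; python3 ok.py
```

```text
9.1 [ 0.5615 -0.0316  0.1329] -1.5166 [ 0.  -0.9  0.9]
9.35 [ 0.5761 -0.0308  0.1343] -1.5169 [-0.1  0.  -1.1]
9.6 [ 0.5837 -0.0304  0.133 ] -1.5167 [ 0.6  0.8 -0.4]
9.85 [ 0.5924 -0.0299  0.1327] -1.5167 [-0.5  0.1 -0.5]
```

```bash
python3 -m handwheel '0 0 0.2 0 1;0 0 0.1 0 1;0 0 0 0 1' >/dev/null; python3 ok.py &&
python3 -m handwheel '0 0 0.2 0 1;0 0 0.1 0 1;0 0 0 0 1' >/dev/null; python3 ok.py &&
python3 -m handwheel '0 0 0.2 0 1;0 0 0.1 0 1;0 0 0 0 1' >/dev/null; python3 ok.py &&
python3 -m handwheel '0 0 0.2 0 1;0 0 0.1 0 1;0 0 0 0 1' >/dev/null; python3 ok.py &&
python3 -m handwheel '0 0 0.2 0 1;0 0 0.1 0 1;0 0 0 0 1' >/dev/null; python3 ok.py &&
python3 -m handwheel '0 0 0.2 0 1;0 0 0.1 0 1;0 0 0 0 1' >/dev/null; python3 ok.py
```

```text
10.1 [ 0.6014 -0.0294  0.1327] -1.5167 [-0.6  0.1 -0.1]
10.35 [ 0.6104 -0.0289  0.1327] -1.5167 [0.8 0.6 0.8]
10.6 [ 0.6194 -0.0285  0.1327] -1.5167 [ 0.1  0.5 -1.1]
10.85 [ 0.6284 -0.028   0.1327] -1.5167 [-0.5 -1.1 -0.1]
11.1 [ 0.6374 -0.0275  0.1327] -1.5167 [ 0.  -0.   0.9]
11.35 [ 0.6464 -0.027   0.1327] -1.5168 [-0.1  0.5 -0.8]
```

```bash
python3 -m handwheel '-0.03 0.1 0.13 0 1;0 0.2 0 0 1;0 0 0 0 1;0 0 0 0 1' >/dev/null; python3 ok.py; python3 g.py D; python3 - <<'E'
from h import *
from rig import bot
f=bot.grab_frame('wrist');T=np.load('pics/D.npy');im=cv2.resize(f['img'],(768,576),interpolation=cv2.INTER_CUBIC)
p=[.6497,.0845,.053]
W=np.array([[-31.5,-73.5,85],[-31.5,-146.5,85],[41.5,-146.5,85],[41.5,-73.5,85]])/1e3
print((proj(f,w(p,W),T)*1.5).round())
cv2.imwrite('pics/Db.png',im)
E
```

```text
11.68 [ 0.6488 -0.026   0.1229] -1.5166 [-0.2  0.  -0.3]
[[299. 396.]
 [465. 396.]
 [476. 230.]
 [289. 230.]]
```

View pics/Db.png

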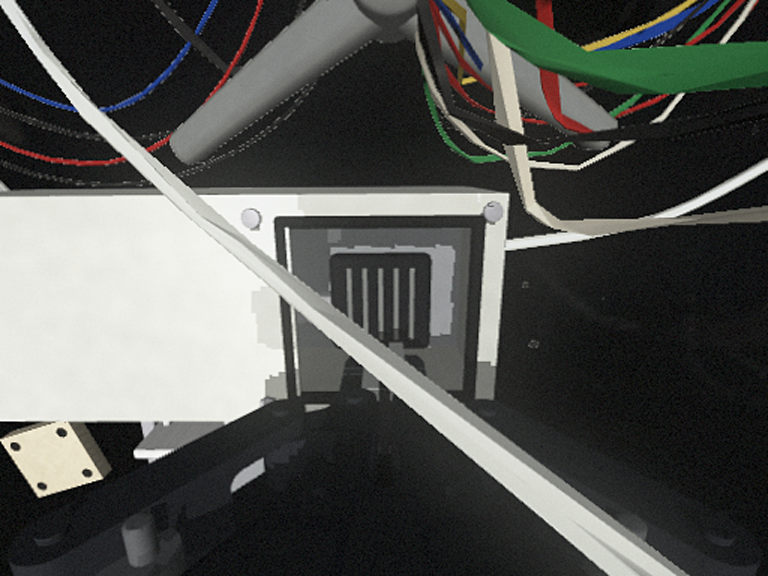

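```bash
python3 -m handwheel '0 0.1 0.27 0 1;0 0.3 0 0 1;0 0.3 0 0 1;0 0.2 0 0 1;0 0 0 0 1;0 0 0 0 1' >/dev/null; python3 ok.py && python3 -m handwheel '0 0.2 0 0 1;0 0.15 0 0 1;0 0.1 0 0 1;0 0 0 0 1;0 0 0 0 1'
```

```text
12.28 [ 0.6569 -0.0256  0.0958] -1.5167 [-0.1 -0.2  0.5]
clock: 12.7
ee_pos: [0.6578, -0.0257, 0.0835]
ee_rot: [-1.57, -0.0, -1.517]
ft_force: [1.1, 0.2, 3.1]
opening: -0.0003
```

Contact with the paddle at 3 N, as expected. I'll press on in small steps.

```bash
python3 -m handwheel '0 0.1 0 0 1;0 0.1 0 0 1;0 0.1 0 0 1;0 0 0 0 1'|egrep 'pos|force';  python3 -m handwheel '0 0.1 0 0 1;0 0.07 0 0 1;0 0 0 0 1;0 0 0 0 1'|egrep 'pos|force'; python3 -m handwheel '0 0.06 0 0 1;0 0.06 0 0 1;0 0 0 0 1;0 0 0 0 1'|egrep 'pos|force'
```

```text
ee_pos: [0.6578, -0.0258, 0.0738]
ft_force: [1.8, -1.3, 4.4]
ee_pos: [0.6578, -0.0257, 0.0693]
ft_force: [0.7, -0.9, 4.8]
ee_pos: [0.6579, -0.0256, 0.0667]
ft_force: [-1.2, -1.2, 12.5]
```

```bash
python3 -m handwheel '0 0.06 0 0 1;0 0.06 0 0 1;0 0 0 0 1;0 0 0 0 1;0 0 0 0 1'|egrep 'pos|force'; python3 -m handwheel '0 0.04 0 0 1;0 0 0 0 1;0 0 0 0 1;0 0 0 0 1;0 0 0 0 1;0 0 0 0 1'; python3 g.py E; cd pics; python3 - <<'E'
import cv2,numpy as np
from rig import bot
t=bot.grab_frame('scene')['img'];cv2.imwrite('sE.png',t)
e=cv2.imread('E.png')[100:292,120:376]
cv2.imwrite('Eb.png',np.hstack([cv2.resize(e,(420,315),interpolation=2),cv2.resize(t[110:260,190:390],(380,315),interpolation=2)]))
E
```

```text
ee_pos: [0.658, -0.0254, 0.0653]
ft_force: [-9.5, -0.5, 33.0]
clock: 14.62
ee_pos: [0.6581, -0.0254, 0.0649]
ee_rot: [-1.568, -0.001, -1.517]
ft_force: [-12.0, -2.6, 39.3]
opening: -0.0001
```

View pics/Eb.png

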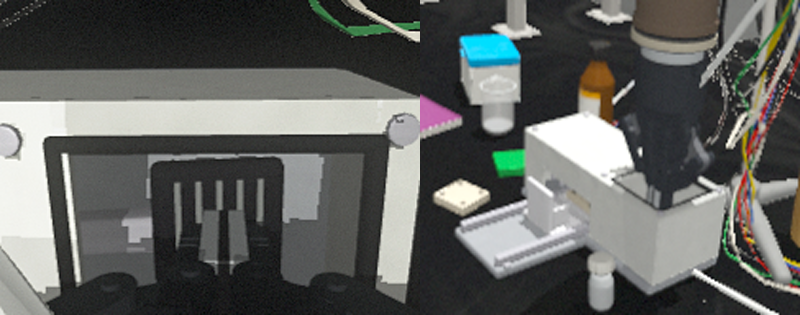

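```bash
python3 -m handwheel '0 -0.05 0 0 1;0 -0.04 0 0 1;0 0 0 0 1;0 0 0 0 1;0 0 0 0 1;0 0 0 0 1'; python3 -c "
from rig import bot;print(bot.read_state()['moment'])"
```

```text
clock: 15.22
ee_pos: [0.658, -0.0255, 0.0659]
ee_rot: [-1.569, -0.001, -1.517]
ft_force: [-6.8, -1.6, 23.7]
opening: -0.0001
[-0.33005861  1.44534511  0.0171878 ]
```

```bash
python3 -c "
from rig import bot;print(bot.close_job());s=bot.read_state();print(s['clock'],s['ee_pos'],s['ft_force'])"
```

```text
the job is handed in; nothing more can be done
None
the job is handed in; nothing more can be done
```

The carriage is home against the stop and the lever's paddle is fully down. I handed the job in at about 15 s with the arm still holding the paddle.

- **Carriage:** I pushed it by its push plate with the shut fingertips until the arm stopped moving and the push force rose to about 26 N. In the wrist picture taken afterwards, the push plate's near face measured about x −84 mm against −85 mm for home. That is within the calibration.
- **Lever:** I went down through the window onto the paddle, and the spring force showed at about 3 N. The force stayed below 5 N until a hard stop about 20 mm below the expected contact height. I briefly pressed to 39 N vertically (41 N in all), then eased off and held at about 24 N.
- **Guard:** The measured moment fits a single force at the fingertips' centre, so I saw no sign of guard contact.
- **Bystanders:** In the last pictures the vial, spare plate and beaker looked unmoved.

- **Cable over the window:** A cable appeared to cross above the window, where the gripper had to pass. I approached in small steps and measured no contact force, although in one picture it seemed to pass through the gripper.
- **Press position:** My first position estimates for the press differed by up to 6 mm between cameras. Closer pictures brought this to about 1–2 mm before I went through the window.

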